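# Put returned stock back in its shelf trays

## Robot

A 6-joint arm with a two-finger parallel gripper is mounted at the origin on the work surface. World frame = base frame: x ahead of the robot, y to its left, z up, the work surface at z = 0. Lengths are in mm, angles in rad, forces in N, time in s.
With the tool pointing down it reaches from about 300 to 875 mm from the base axis. Payload 6.4 kg.
Tool frame: the origin (TCP) lies at the very end of the fingers, on their centre line; the grasp point (between the pads) lies 19 mm behind it; z points along the fingers, y is the direction in which the jaws open and shut (so a half turn about z gives the same grasp; the last joint's range is limited). The gripper opens to 85 mm and grips with 20 to 120 N. Pads are 22 mm wide; open, the fingers measure 114 mm over their backs; the gripper's body (76 mm by 85 mm) begins 54 mm behind the grasp point. The pads swing forward as they close: fully open they stand 13 mm farther back than shut.
Start: joints at [1.11, 0.181, 1.607, -0, 1.354, -0.206], TCP at [144.917, 556.453, 231.288] pointing down, gripper open.
Joint ranges: [-2.99, 2.99], [-0.89, 2.07], [0.3, 2.58], [-1.14, 4.28], [0, 2.63], [-3.12, 3.12]. Speed limits (rad/s): [2.57, 2.57, 3.01, 3.14, 3.14, 3.14].

## Interface

Orientations are given as a rotation vector (axis times angle).
In Python, from plant import monitor, imaging, ctrl gives the robot as it stands.
- The arm moves only by the tool play_rows, never from a script. Its argument "moves" is a list of rows, each an object of numbers: "dx", "dy", "dz": the shift along the tool's x, y, z in m; "spin": the turn about the tool's z in rad. A call has 1 to 10 rows; each row is the pose to reach, as a shift and turn from the pose commanded when the call began, along the tool's axes at that moment; what a row does not reach only later rows make up. A row lasts 1/10 s, in which the tool goes at most 50 mm and 8.59 degrees, less where a joint would pass 70% of its speed; a pose out of reach is approached as far as the arm can. A call with a gripper value outside its range is refused whole. "grip" is the closure, from 0 (fully open) to 1 (shut), set as the call begins (left out, the last holds). The fingers move at their own pace and stop on an object; "grip_force" is the grip in N (left out, the last holds). Time passes only in rows, so rows that repeat a pose let the fingers close. It gives the time, the measured TCP pose, the force and the opening at its end, in the units of the state.
- monitor.get_state(): the state, without advancing time (a new reading comes with each control period).
- imaging.snapshot(name): name is "scene" or "top" or "wrist"; returns (picture, depth): 400x640x3 uint8, blue, green, red; 400x640 float32, mm along the optical axis (not along the pixel's ray), 0 where there is no reading.
- imaging.calibration(name): a dict with "fx", "fy", "cx", "cy" (pixels), "T" (4x4, takes a point from camera to world coordinates). Camera axes: x right, y down, z forward; pixel columns grow to the right and rows downward; lengths in mm; the calibration is good to about 2 mm. A picture is of the moment at which its call begins: read the wrist's pose just before it. calibration takes no time and is no camera call; for the wrist camera it gives the pose at the moment of the call.
- ctrl.hand_in(): hands the job in, once; it reports no verdict.
The state is a dict: "time": time; "joint_positions": joint angles; "qvel": joint speeds; "tau": joint torques, N m; "position": TCP position; "orientation": TCP orientation; "ft_force": force on the tool from outside, world axes, zero at the start; "torque": the same for the moment, N m; "opening": opening from 0.0 (shut) to 1.0 (fully open).
Only numpy, scipy, OpenCV 4.12 (cv2) and the standard library are available. Lean on these libraries where they do the work, as an engineer would, in place of code of your own. Each camera call takes 0.05 s, during which the arm holds its last target.

## Task

Four returned pieces stand mixed up on the stockroom bench: a large amber jar, a small amber jar, a blue-lidded tub and a green-banded carton. Put each one back into the tray that holds its own kind, set down gently and upright on the tray floor in the middle of the empty front place, the carton turned the same way as the cartons behind it. Knock nothing over, and leave the red-lidded tub and the green jar standing where they are.

Things in the scene. Friction and masses are not known exactly. Their poses are not given: they have to be found in the camera images.
- big_amber: loose large amber-brown jar with black screw cap and white label with grey stripe: 60 mm diameter up to 76 mm high, cap 52 mm diameter, 100 mm high in all, about 0.24 kg. Origin: centre of its underside, z up through the cap.
- small_amber: loose small amber-brown jar with black screw cap and white label with yellow stripe: 44 mm diameter up to 53 mm high, cap 38 mm diameter, 74 mm high in all, about 0.11 kg. Origin: centre of its underside, z up.
- blue_tub: loose white plastic tub with blue lid: body 56 mm diameter, lid 60 mm diameter between 48 and 66 mm height, 66 mm high in all, about 0.16 kg. Origin: centre of its underside, z up.
- carton: loose upright brown cardboard carton with green band and white closing tape along its top: 64 mm (x, the way the tape runs) by 42 mm (y) by 90 mm high (z), about 0.15 kg. Origin: centre of its underside.
- red_tub: bystander: loose tub just like the blue one, 60 mm diameter, 66 mm high, but with a red lid; it has no tray here. Origin: centre of its underside.
- green_jar: bystander: loose jar just like the large amber one, 60 mm diameter, 100 mm high, but of green glass with a white cap; it has no tray here. Origin: centre of its underside.
- tray_big_amber: fixed brown card tray with two large amber jars, 100 mm high (fixed) in it, one behind the other; front place, nearest robot, empty. 230 x 96 mm, floor (top 4 mm above the bench) and walls 4 mm thick. Origin: on the bench under the centre of the empty place; +x to the stock behind, centred at x 74 and 148 mm. Inner faces: front x -37, sides y +/-44 mm. Walls 18 mm high, side walls 50 mm high beyond x 41 mm
- tray_small_amber: fixed brown card tray with two small amber jars, 74 mm high (fixed) in it, one behind the other; front place, nearest robot, empty. 182 x 80 mm, floor (top 4 mm above the bench) and walls 4 mm thick. Origin: on the bench under the centre of the empty place; +x to the stock behind, centred at x 58 and 116 mm. Inner faces: front x -29, sides y +/-36 mm. Walls 18 mm high, side walls 50 mm high beyond x 32 mm
- tray_blue_tub: fixed brown card tray with two blue-lidded tubs, 66 mm high (fixed) in it, one behind the other; front place, nearest robot, empty. 230 x 96 mm, floor (top 4 mm above the bench) and walls 4 mm thick. Origin: on the bench under the centre of the empty place; +x to the stock behind, centred at x 74 and 148 mm. Inner faces: front x -37, sides y +/-44 mm. Walls 18 mm high, side walls 50 mm high beyond x 41 mm
- tray_carton: fixed brown card tray with two green-banded cartons, 90 mm high, long side along x (fixed) in it, front place, nearest robot, empty. 242 x 78 mm, floor (top 4 mm above the bench) and walls 4 mm thick. Origin: on the bench under the centre of the empty place; +x to the stock behind, centred at x 78 and 156 mm. Inner faces: front x -39, sides y +/-35 mm. Walls 18 mm high, side walls 50 mm high beyond x 43 mm

How it is judged (in metres and radians):
At the end, for the whole second after the job is handed in: Each of the four stands upright (0.1 rad), released and at rest on the floor of its own kind's tray, within 15 mm of the front place's centre along and across; carton's long side along the tray within 0.2 rad; red-lidded tub and green jar upright, within 20 mm of their start (x of big_amber in the frame of tray_big_amber between -0.015 and 0.015 m and y of big_amber in the frame of tray_big_amber between -0.015 and 0.015 m and z of big_amber in the frame of tray_big_amber between 0.001 and 0.008 m and angle between each of big_amber, small_amber, blue_tub, carton, red_tub, green_jar's own z axis and vertical below 0.1 rad and linear speed of each of big_amber, small_amber, blue_tub, carton below 0.02 m/s and angular speed of each of big_amber, small_amber, blue_tub, carton below 0.2 rad/s and x of small_amber in the frame of tray_small_amber between -0.015 and 0.015 m and y of small_amber in the frame of tray_small_amber between -0.015 and 0.015 m and z of small_amber in the frame of tray_small_amber between 0.001 and 0.008 m and x of blue_tub in the frame of tray_blue_tub between -0.015 and 0.015 m and y of blue_tub in the frame of tray_blue_tub between -0.015 and 0.015 m and z of blue_tub in the frame of tray_blue_tub between 0.001 and 0.008 m and x of carton in the frame of tray_carton between -0.015 and 0.015 m and y of carton in the frame of tray_carton between -0.015 and 0.015 m and z of carton in the frame of tray_carton between 0.001 and 0.008 m and angle between the x axis of carton and the x axis of tray_carton, either way round below 0.2 rad and distance of each of red_tub, green_jar from where it was at the start of the episode below 0.02 m); the robot touches nothing.
It fails at once if a returned piece is knocked over (angle between any of big_amber, small_amber, blue_tub, carton's own z axis and vertical above 0.7 rad).
It fails at once if the red-lidded tub or the green jar is moved more than 20 mm (distance of any of red_tub, green_jar from where it was at the start of the episode above 0.02 m).
It fails at once if a returned piece is let fall (out of the fingers and faster than 0.65 m/s, a drop of over 20 mm) ((contact force between the fingers and big_amber below 0.3 N and linear speed of big_amber above 0.65 m/s) or (contact force between the fingers and small_amber below 0.3 N and linear speed of small_amber above 0.65 m/s) or (contact force between the fingers and blue_tub below 0.3 N and linear speed of blue_tub above 0.65 m/s) or (contact force between the fingers and carton below 0.3 N and linear speed of carton above 0.65 m/s)).
It also fails if it takes over 109 s, if anything falls off the work surface, if the arm or the gripper's body presses on something with over 40 N, if the wrist force passes 120 N, or if a joint passes its speed limit or range.

## Working session

There is one attempt and no reset: what is moved stays moved. The work goes in short steps, Python scripts to look and compute and a tool call to move; the robot and the scene stay as the last step left them, time stands still between calls to the robot, and variables do not carry over. Pictures are saved under pics/ and viewed, and the job is handed in when it is done.

Besides the shell and the picture viewer there is one more tool, called as name(argument=value, ...) on one line, values as JSON. play_rows: Moves the arm, as the interface text tells. Its arguments: {"type":"object","properties":{"moves":{"type":"array","items":{"type":"object","properties":{"dx":{"type":"number"},"dy":{"type":"number"},"dz":{"type":"number"},"spin":{"type":"number"}}}},"grip":{"type":"number"},"grip_force":{"type":"number"}},"required":["moves"]}

```bash
ls; mkdir -p pics; python3 - <<'E'
from plant import monitor, imaging, ctrl
import cv2,numpy as np
s=monitor.get_state();print(s)
for n in ("scene","top","wrist"):
    p,d=imaging.snapshot(n); cv2.imwrite(f"pics/{n}0.png",p); np.save(f"pics/{n}0.npy",d)
    c=imaging.calibration(n);print(n,c['fx'],c['fy'],c['cx'],c['cy'],np.round(c['T'],3).tolist())
E
```

```text
pics
{'time': 0.0, 'joint_positions': array([ 1.10969611e+00,  1.81545585e-01,  1.60799751e+00, -1.20027502e-05,
        1.35378336e+00, -2.06305083e-01]), 'qvel': array([-1.31603518e-04, -7.21330641e-04,  6.37943897e-04, -2.11494110e-03,
       -6.32927061e-05,  4.01785896e-04]), 'tau': array([-1.41374057e-03, -4.44855416e+01, -3.51342916e+01, -1.52565713e-04,
        8.80521286e-03,  5.57833800e-05]), 'position': array([144.66975606, 555.94175134, 230.38666354]), 'orientation': array([-3.99074588e-01, -3.11558003e+00,  2.57877590e-03]), 'ft_force': array([-0.30797934, -0.61501357,  0.14296572]), 'torque': array([ 0.01482292,  0.01957741, -0.01501985]), 'opening': 0.9999847460040104}
scene 411.593011374865 411.593011374865 315.5037907678847 193.61265797320027 [[0.693, 0.613, -0.38, 837.917], [0.721, -0.59, 0.363, -287.421], [-0.001, -0.526, -0.851, 731.819], [0.0, 0.0, 0.0, 1.0]]
top 418.90765899182185 418.90765899182185 320.4825799273976 197.46326907340355 [[0.024, -0.991, 0.13, 361.333], [-1.0, -0.026, -0.011, -0.99], [0.014, -0.13, -0.991, 1102.427], [0.0, 0.0, 0.0, 1.0]]
wrist 293.1955506182571 293.1955506182571 315.2079270926258 197.48624434356057 [[0.253, 0.918, 0.304, 66.654], [0.967, -0.24, -0.081, 576.364], [-0.002, 0.315, -0.949, 373.018], [0.0, 0.0, 0.0, 1.0]]
```

View pics/top0.png

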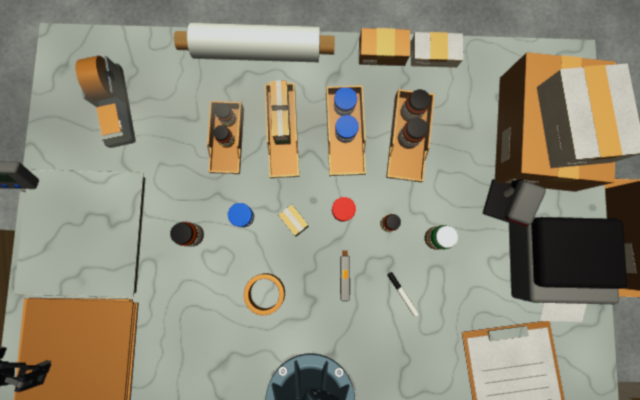

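View pics/scene0.png

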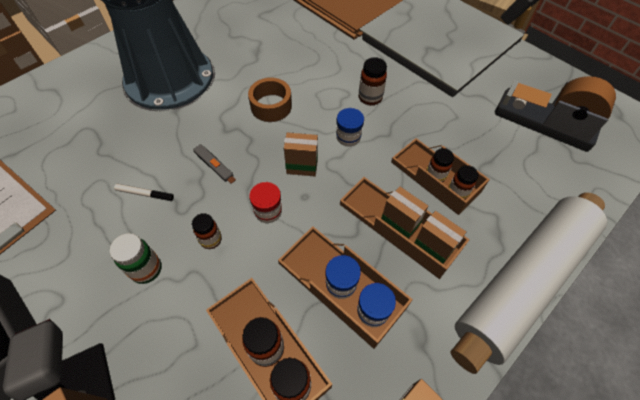

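View pics/wrist0.png

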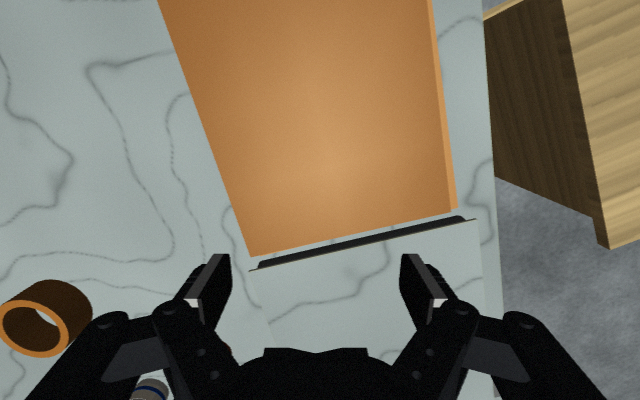

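```bash
cat > h.py <<'E'
import numpy as np, cv2
from plant import monitor, imaging, ctrl
def cloud(d,c):
    v,u=np.mgrid[0:d.shape[0],0:d.shape[1]]
    P=np.stack([(u-c['cx'])/c['fx']*d,(v-c['cy'])/c['fy']*d,d],-1)
    W=P@c['T'][:3,:3].T+c['T'][:3,3]
    W[d<=0]=np.nan
    return W
E
python3 - <<'E'
from h import *
p=cv2.imread("pics/top0.png"); d=np.load("pics/top0.npy"); c=imaging.calibration("top"); W=cloud(d,c)
cv2.imwrite("pics/crop_a.png",cv2.resize(p[70:260,150:310],None,fx=4,fy=3.1*4/3.1*0.78,interpolation=cv2.INTER_CUBIC)[:600])
cv2.imwrite("pics/crop_b.png",cv2.resize(p[80:255,310:470],None,fx=3.4,fy=3.4,interpolation=cv2.INTER_CUBIC))
cv2.imwrite("pics/crop_a.png",cv2.resize(p[75:250,160:320],None,fx=3.4,fy=3.4,interpolation=cv2.INTER_CUBIC))
print("bench z",np.nanmedian(W[250:270,200:240,2]), np.nanmedian(W[190:200,200:440,2]))
# tops: loose
for n,(u,v),h in [("big",(185,232),100),("blue",(240,214),66),("carton",(293,219),90),("red",(344,208),66),("small",(391,222),74),("green",(443,236),100),
 ("tS1",(222,134),78),("tS2",(226,112),78),("tC1",(283,125),94),("tC2",(280,95),94),("tB1",(347,127),70),("tB2",(346,99),70),("tA1",(414,131),104),("tA2",(420,102),104)]:
    w=W[v-22:v+22,u-22:u+22].reshape(-1,3); w=w[np.abs(w[:,2]-h)<6]
    if len(w)<5: print(n,"none",W[v,u]);continue
    hull=cv2.convexHull(w[:,:2].astype(np.float32)); (cx,cy),r=cv2.minEnclosingCircle(hull)
    print(n,len(w),"z",np.median(w[:,2]).round(1),"mean",w[:,:2].mean(0).round(1),"circ",round(cx,1),round(cy,1),round(r,1),"rect",cv2.minAreaRect(hull))
E
```

```text
bench z -0.26845937262419284 -0.6572101148296952
big 381 z 99.9 mean [399.3 318.2] circ 399.7 319.2 26.6 rect ((400.5087890625, 318.24542236328125), (50.14876937866211, 51.1116943359375), 1.4240511655807495)
blue 453 z 65.9 mean [449.9 187.7] circ 450.1 188.3 29.9 rect ((449.9593200683594, 187.54147338867188), (57.5776252746582, 57.5983772277832), 2.0414810180664062)
carton 456 z 89.6 mean [438.8  54. ] circ 438.8 53.2 36.2 rect ((439.3402404785156, 54.138099670410156), (66.09829711914062, 41.632930755615234), 40.45709228515625)
red 445 z 65.5 mean [471.2 -70.3] circ 471.2 -70.5 29.8 rect ((471.4680480957031, -70.22883605957031), (56.46456527709961, 57.133819580078125), 46.174896240234375)
small 188 z 72.9 mean [ 441.3 -192.3] circ 441.4 -192.5 19.5 rect ((441.42950439453125, -192.57049560546875), (37.057899475097656, 35.32754135131836), 2.829563617706299)
green 369 z 98.7 mean [ 406.7 -316.2] circ 406.5 -316.4 26.3 rect ((406.69891357421875, -316.57183837890625), (50.43597412109375, 50.47148513793945), 89.9167709350586)
tS1 248 z 77.3 mean [667.3 241.9] circ 674.1 241.7 37.7 rect ((
[... 529 characters left out ...]
52344, 42.0189208984375), 4.912738800048828)
tB1 488 z 69.1 mean [689.2 -73.8] circ 698.4 -73.2 45.3 rect ((695.9205322265625, -73.74207305908203), (85.30651092529297, 59.14974594116211), 2.1309213638305664)
tB2 490 z 69.4 mean [746.4 -70.3] circ 738.1 -71.4 47.1 rect ((740.8775024414062, -69.4220962524414), (88.0931167602539, 57.00695037841797), 1.124054193496704)
tA1 340 z 102.8 mean [ 673.6 -245. ] circ 685.4 -249.0 37.9 rect ((683.1316528320312, -243.00933837890625), (71.41429901123047, 50.133392333984375), 13.65645980834961)
tA2 426 z 102.8 mean [ 734.6 -250.8] circ 726.6 -243.6 48.5 rect ((726.9450073242188, -251.7975311279297), (53.49457550048828, 92.2068862915039), 85.94877624511719)
```

View pics/crop_a.png

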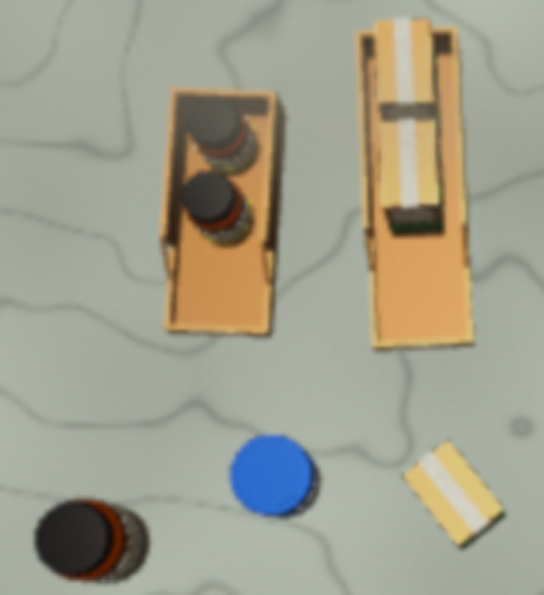

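View pics/crop_b.png

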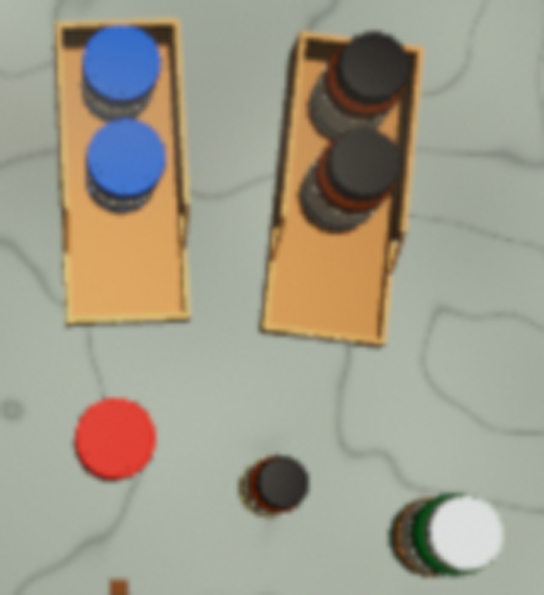

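```bash
python3 - <<'E'
from h import *
from scipy import ndimage as ni
d=np.load("pics/top0.npy"); c=imaging.calibration("top"); W=cloud(d,c)
p=cv2.imread("pics/top0.png")
for n,h,(x0,y0),r,near,gap in [("S",78,(690,242),19,58,58),("C",94,(715,96),None,78,78),("B",70,(717,-72),30,74,74),("A",104,(705,-250),26,74,74)]:
    m=(np.abs(W[...,2]-h)<5)&(abs(W[...,0]-x0)<95)&(abs(W[...,1]-y0)<55)
    pts=W[m][:,:2]
    if r:
        # best fit two circles by kmeans then iterate circle coverage
        _,lab,cen=cv2.kmeans(pts.astype(np.float32),2,None,(3,100,.01),5,cv2.KMEANS_PP_CENTERS)
        lab=lab.ravel(); C=[]
        for k in (0,1):
            q=pts[lab==k]; cc=np.median(q,0)
            for _ in range(10):
                qq=q[np.hypot(*(q-cc).T)<r+2]; (a,b),rr=cv2.minEnclosingCircle(qq.astype(np.float32)); cc=qq.mean(0)
            C.append(cc); print(n,k,len(qq),cc.round(1),(round(a,1),round(b,1),round(rr,1)))
        C=sorted(C,key=lambda t:t[0]); ax=C[1]-C[0]; print(" dist",np.linalg.norm(ax))
        yaw=np.arctan2(ax[1],ax[0]); org=(C[0]+C[1])/2-1.5*gap*np.array([np.cos(yaw),np.sin(yaw)])
    else:
        (cx,cy),(w,hh),a=cv2.minAreaRect(pts.astype(np.float32)); print(cx,cy,w,hh,a)
        yaw=np.radians(a if w>hh else a-90); org=np.array([cx,cy])-1.5*gap*np.array([np.cos(yaw),np.sin(yaw)])
    # rim: front wall region z 10..24
    R=np.array([[np.cos(yaw),np.sin(yaw)],[-np.sin(yaw),np.cos(yaw)]])
    L=(W[...,:2]-org)@R.T
    m=(W[...,2]>12)&(W[...,2]<24)&(L[...,0]>-60)&(L[...,0]<40)&(abs(L[...,1])<60)
    l=L[m]; print(n,"yaw",yaw,"org",org.round(1),"rim local min/max",l.min(0).round(1),l.max(0).round(1),
      "Lside",np.median(l[(l[:,1]>25)&(l[:,0]>-20)&(l[:,0]<25)][:,1]),"Rside",np.median(l[(l[:,1]<-25)&(l[:,0]>-20)&(l[:,0]<25)][:,1]),"front",np.median(l[(abs(l[:,1])<20)&(l[:,0]<-20)][:,0]))
    # stock rim (z~50) sides
    m=(W[...,2]>46)&(W[...,2]<54)&(L[...,0]>50)&(L[...,0]<190)&(abs(L[...,1])<60)
    l=L[m]
    for s in (1,-1):
        q=l[l[:,1]*s>30]
        if len(q)>10: print("   hi rim",s,np.median(q[:,1]).round(1),"slope",np.polyfit(q[:,0],q[:,1],1)[0].round(4))
# floor outline orange
E
```

```text
S 0 175 [712.7 241.6] (713.7, 241.1, 20.0)
S 1 179 [654.8 242.2] (655.7, 242.7, 19.5)
 dist 57.915718779074595
S yaw -0.009546974906089072 org [596.7 242.7] rim local min/max [-33.7 -39.3] [40.  42.1] Lside 37.9438003016518 Rside -37.55446275473232 front -30.955123566409007
   hi rim 1 38.0 slope -0.0191
   hi rim -1 -37.3 slope 0.0134
718.0429077148438 97.12857055664062 144.0897979736328 42.05119705200195 4.76822566986084
C yaw 0.0832212374171838 org [601.4  87.4] rim local min/max [-44.3 -38.2] [39.6 39.8] Lside 37.6530026827116 Rside -36.227295280230614 front -42.24855324124028
   hi rim 1 37.3 slope -0.0098
   hi rim -1 -36.9 slope -0.0067
B 0 413 [682.1 -74.2] (682.8, -74.5, 29.9)
B 1 399 [755.6 -69.8] (757.2, -69.6, 30.4)
 dist 73.62580173192215
B yaw 0.060508403652979804 org [608.  -78.7] rim local min/max [-40.6 -48.5] [39.3 47.6] Lside 45.59926889060668 Rside -46.41378590020136 front -38.26825275821941
   hi rim 1 45.7 slope -0.0228
   hi rim -1 -45.8 slope 0.0261
A 0 327 [ 746.7 -252.4] (747.6, -253.0, 26.6)
A 1 329 [ 673.2 -245. ] (674.3, -245.8, 26.5)
 dist 73.86327894812418
A yaw -0.10066266703077875 org [ 599.5 -237.5] rim local min/max [-41.1 -49. ] [39.  48.1] Lside 46.033908408399995 Rside -45.694732754279784 front -38.6269624271451
   hi rim 1 45.4 slope -0.0294
   hi rim -1 -46.2 slope 0.0123
```

play_rows(moves=[{"dx": -0.03, "dy": -0.016, "dz": 0.005, "spin": -0.025}, {"dx": -0.061, "dy": -0.033, "dz": 0.01, "spin": -0.05}, {"dx": -0.092, "dy": -0.05, "dz": 0.015, "spin": -0.076}, {"dx": -0.123, "dy": -0.066, "dz": 0.02, "spin": -0.102}, {"dx": -0.154, "dy": -0.083, "dz": 0.025, "spin": -0.127}, {"dx": -0.185, "dy": -0.1, "dz": 0.03, "spin": -0.153}, {"dx": -0.216, "dy": -0.116, "dz": 0.035, "spin": -0.178}, {"dx": -0.247, "dy": -0.133, "dz": 0.04, "spin": -0.204}, {"dx": -0.278, "dy": -0.15, "dz": 0.045, "spin": -0.229}, {"dx": -0.307, "dy": -0.166, "dz": 0.05, "spin": -0.2548}], grip=0, grip_force=30)

```text
time: 1.15
position: [401.0, 317.1, 180.9]
orientation: [0.001, -3.141, 0.0]
ft_force: [-0.6, 1.1, 0.5]
opening: 0.997
```

play_rows(moves=[{"dx": 0}, {"dx": 0}, {"dx": 0}])

```text
validation failed for argument at $.mo...
```

```bash
python3 - <<'E'
from h import *
s=monitor.get_state();print(s['time'],s['position'],s['orientation'],s['joint_positions'])
p,d=imaging.snapshot("wrist"); cv2.imwrite("pics/w1.png",p)
E
```

```text
1.15 [401.02234425 317.13629344 180.93149562] [ 1.21907971e-03 -3.14142680e+00  2.07938154e-04] [ 4.36653265e-01  9.10025296e-02  1.81491717e+00 -5.29460861e-05
  1.23587900e+00 -1.13490178e+00]
```

View pics/w1.png

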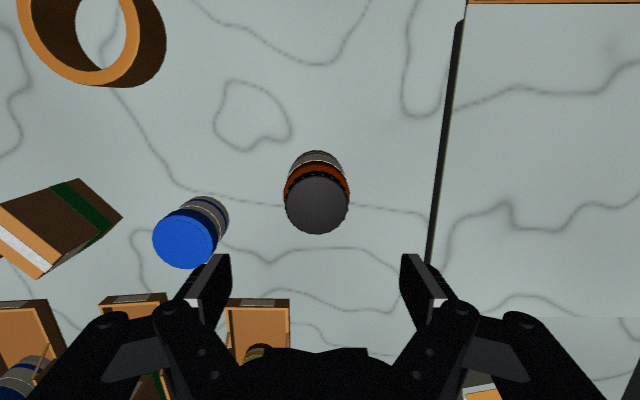

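play_rows(moves=[{"dx": 0.0, "dy": 0.0, "dz": 0.0, "spin": 0.0}, {"dx": 0.0, "dy": 0.0, "dz": 0.0, "spin": 0.0}], grip=0)

```text
time: 1.4
position: [399.8, 318.5, 181.1]
orientation: [-0.001, -3.141, -0.0]
ft_force: [-0.2, 0.2, -0.2]
opening: 0.997
```

play_rows(moves=[{"dx": 0.0, "dy": 0.0, "dz": 0.025, "spin": 0.0}, {"dx": 0.0, "dy": 0.0, "dz": 0.05, "spin": 0.0}, {"dx": 0.0, "dy": 0.0, "dz": 0.075, "spin": 0.0}, {"dx": 0.0, "dy": 0.0, "dz": 0.1, "spin": 0.0}, {"dx": 0.0, "dy": 0.0, "dz": 0.12, "spin": 0.0}, {"dx": 0.0, "dy": 0.0, "dz": 0.136, "spin": 0.0}, {"dx": 0.0, "dy": 0.0, "dz": 0.136, "spin": 0.0}], grip=0)

```text
time: 2.1
position: [397.4, 318.6, 43.3]
orientation: [0.003, -3.137, 0.003]
ft_force: [0.1, 0.4, -0.7]
opening: 1.001
```

play_rows(moves=[{"dx": 0.0, "dy": 0.0, "dz": 0.0, "spin": 0.0}, {"dx": 0.0, "dy": 0.0, "dz": 0.0, "spin": 0.0}, {"dx": 0.0, "dy": 0.0, "dz": 0.0, "spin": 0.0}, {"dx": 0.0, "dy": 0.0, "dz": 0.0, "spin": 0.0}, {"dx": 0.0, "dy": 0.0, "dz": 0.0, "spin": 0.0}, {"dx": 0.0, "dy": 0.0, "dz": 0.0, "spin": 0.0}], grip=1, grip_force=35)

```text
time: 2.7
position: [400.9, 319.1, 46.8]
orientation: [-0.0, 3.14, 0.002]
ft_force: [-2.2, -0.2, 6.9]
opening: 0.692
```

play_rows(moves=[{"dx": 0.0, "dy": 0.0, "dz": -0.005, "spin": 0.0}, {"dx": 0.0, "dy": 0.0, "dz": -0.02, "spin": 0.0}, {"dx": 0.0, "dy": 0.0, "dz": -0.045, "spin": 0.0}, {"dx": 0.0, "dy": 0.0, "dz": -0.07, "spin": 0.0}, {"dx": 0.0, "dy": 0.0, "dz": -0.095, "spin": 0.0}, {"dx": 0.0, "dy": 0.0, "dz": -0.12, "spin": 0.0}, {"dx": 0.0, "dy": 0.0, "dz": -0.14, "spin": 0.0}, {"dx": 0.0, "dy": 0.0, "dz": -0.15, "spin": 0.0}, {"dx": 0.0, "dy": 0.0, "dz": -0.15, "spin": 0.0}])

```text
time: 3.6
position: [400.9, 318.8, 196.8]
orientation: [-0.0, 3.139, 0.002]
ft_force: [0.6, -0.8, -3.0]
opening: 0.696
```

```bash
python3 - <<'E'
from h import *
s=monitor.get_state();print(s['time'],s['position'],s['orientation'],s['ft_force'],s['opening'])
p,d=imaging.snapshot("wrist"); q,_=imaging.snapshot("scene"); cv2.imwrite("pics/w2.png",np.vstack([cv2.resize(p,(480,300)),cv2.resize(q,(480,300))]))
E
```

```text
3.6 [400.92788074 318.83528678 196.80818728] [-1.09901582e-04  3.13875412e+00  2.06261071e-03] [ 0.55992662 -0.84017679 -2.99083228] 0.6956010671294509
```

View pics/w2.png

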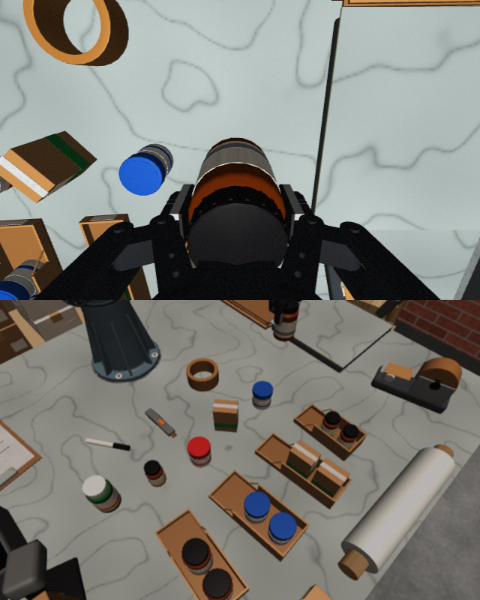

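play_rows(moves=[{"dx": -0.004, "dy": -0.011, "dz": 0.0, "spin": 0.0}, {"dx": -0.012, "dy": -0.033, "dz": 0.0, "spin": 0.0}, {"dx": -0.022, "dy": -0.061, "dz": 0.0, "spin": 0.0}, {"dx": -0.033, "dy": -0.092, "dz": 0.0, "spin": 0.0}, {"dx": -0.044, "dy": -0.123, "dz": 0.0, "spin": 0.0}, {"dx": -0.055, "dy": -0.154, "dz": 0.0, "spin": 0.0}, {"dx": -0.066, "dy": -0.185, "dz": 0.0, "spin": 0.0}, {"dx": -0.077, "dy": -0.216, "dz": 0.0, "spin": 0.0}, {"dx": -0.088, "dy": -0.247, "dz": 0.0, "spin": 0.0}, {"dx": -0.1, "dy": -0.278, "dz": 0.0, "spin": 0.0}])

```text
time: 4.7
position: [499.5, 38.4, 194.0]
orientation: [-0.001, -3.139, -0.0]
ft_force: [0.1, 0.4, -1.2]
opening: 0.688
```

play_rows(moves=[{"dx": -0.011, "dy": -0.031, "dz": 0.0, "spin": 0.0}, {"dx": -0.022, "dy": -0.062, "dz": 0.0, "spin": 0.0}, {"dx": -0.033, "dy": -0.093, "dz": 0.0, "spin": 0.0}, {"dx": -0.044, "dy": -0.124, "dz": 0.0, "spin": 0.0}, {"dx": -0.055, "dy": -0.155, "dz": 0.0, "spin": 0.0}, {"dx": -0.066, "dy": -0.186, "dz": 0.0, "spin": 0.0}, {"dx": -0.077, "dy": -0.217, "dz": 0.0, "spin": 0.0}, {"dx": -0.088, "dy": -0.247, "dz": 0.0, "spin": 0.0}, {"dx": -0.096, "dy": -0.268, "dz": 0.0, "spin": 0.0}, {"dx": -0.0995, "dy": -0.278, "dz": 0.0, "spin": 0.0}])

```text
time: 5.7
position: [598.8, -240.1, 193.5]
orientation: [-0.003, -3.139, -0.001]
ft_force: [-0.3, 0.6, -2.4]
opening: 0.69
```

play_rows(moves=[{"dx": 0.0, "dy": 0.0, "dz": 0.01, "spin": 0.0}, {"dx": 0.0, "dy": 0.0, "dz": 0.03, "spin": 0.0}, {"dx": 0.0, "dy": 0.0, "dz": 0.055, "spin": 0.0}, {"dx": 0.0, "dy": 0.0, "dz": 0.08, "spin": 0.0}, {"dx": 0.0, "dy": 0.0, "dz": 0.1, "spin": 0.0}, {"dx": 0.0, "dy": 0.0, "dz": 0.11, "spin": 0.0}, {"dx": 0.0, "dy": 0.0, "dz": 0.11, "spin": 0.0}])

```text
time: 6.4
position: [597.9, -235.7, 82.8]
orientation: [0.001, -3.138, -0.004]
ft_force: [0.4, -0.1, -1.0]
opening: 0.694
```

```bash
python3 - <<'E'
from h import *
s=monitor.get_state();print(s['time'],s['position'],s['orientation'],s['ft_force'],s['opening'])
p,d=imaging.snapshot("wrist"); q,_=imaging.snapshot("scene"); cv2.imwrite("pics/w3.png",np.vstack([cv2.resize(p,(480,300)),cv2.resize(q[200:,130:430],(480,300))]))
E
```

```text
6.4 [ 597.94799158 -235.66990991   82.80225835] [ 1.43792601e-03 -3.13755936e+00 -4.20803100e-03] [ 0.37882274 -0.11965683 -1.02910212] 0.6944343903979948
```

View pics/w3.png

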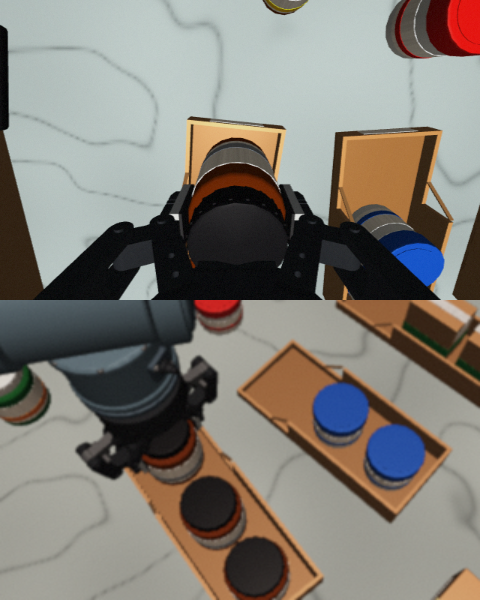

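play_rows(moves=[{"dx": 0.0, "dy": 0.0, "dz": 0.008, "spin": 0.0}, {"dx": 0.0, "dy": 0.0, "dz": 0.017, "spin": 0.0}, {"dx": 0.0, "dy": 0.0, "dz": 0.025, "spin": 0.0}, {"dx": 0.0, "dy": 0.0, "dz": 0.03, "spin": 0.0}, {"dx": 0.0, "dy": 0.0, "dz": 0.033, "spin": 0.0}, {"dx": 0.0, "dy": 0.0, "dz": 0.035, "spin": 0.0}, {"dx": 0.0, "dy": 0.0, "dz": 0.035, "spin": 0.0}, {"dx": 0.0, "dy": 0.0, "dz": 0.035, "spin": 0.0}])

```text
time: 7.3
position: [600.0, -237.6, 50.9]
orientation: [-0.0, 3.141, -0.0]
ft_force: [-1.8, 0.4, 3.2]
opening: 0.693
```

play_rows(moves=[{"dx": 0.0, "dy": 0.0, "dz": 0.0, "spin": 0.0}, {"dx": 0.0, "dy": 0.0, "dz": 0.0, "spin": 0.0}, {"dx": 0.0, "dy": 0.0, "dz": 0.0, "spin": 0.0}, {"dx": 0.0, "dy": 0.0, "dz": 0.0, "spin": 0.0}, {"dx": 0.0, "dy": 0.0, "dz": 0.0, "spin": 0.0}], grip=0)

```text
time: 7.8
position: [599.7, -237.6, 50.3]
orientation: [0.0, 3.142, -0.0]
ft_force: [-0.9, 0.3, 0.1]
opening: 0.997
```

play_rows(moves=[{"dx": 0.0, "dy": 0.0, "dz": -0.01, "spin": 0.0}, {"dx": 0.0, "dy": 0.0, "dz": -0.03, "spin": 0.0}, {"dx": 0.0, "dy": 0.0, "dz": -0.06, "spin": 0.0}, {"dx": 0.0, "dy": 0.0, "dz": -0.09, "spin": 0.0}, {"dx": 0.0, "dy": 0.0, "dz": -0.12, "spin": 0.0}, {"dx": 0.0, "dy": 0.0, "dz": -0.13, "spin": 0.0}], grip=0)

```text
time: 8.4
position: [601.6, -238.7, 185.2]
orientation: [-0.0, 3.136, -0.006]
ft_force: [-0.3, -0.8, 0.3]
opening: 1.001
```

play_rows(moves=[{"dx": 0.01, "dy": 0.003, "dz": 0.0, "spin": 0.0}, {"dx": 0.034, "dy": 0.01, "dz": 0.0, "spin": 0.0}, {"dx": 0.064, "dy": 0.018, "dz": 0.0, "spin": 0.0}, {"dx": 0.096, "dy": 0.027, "dz": 0.0, "spin": 0.0}, {"dx": 0.126, "dy": 0.036, "dz": 0.0, "spin": 0.0}, {"dx": 0.148, "dy": 0.042, "dz": 0.0, "spin": 0.0}, {"dx": 0.158, "dy": 0.045, "dz": 0.0, "spin": 0.0}, {"dx": 0.158, "dy": 0.045, "dz": 0.0, "spin": 0.0}, {"dx": 0.158, "dy": 0.045, "dz": 0.0, "spin": 0.0}], grip=0)

```text
time: 9.3
position: [442.0, -192.7, 180.0]
orientation: [0.0, 3.141, -0.0]
ft_force: [0.2, -0.1, -0.7]
opening: 1.0
```

```bash
python3 - <<'E'
from h import *
s=monitor.get_state();print(s['time'],s['position'],s['orientation'],s['ft_force'],s['opening'])
p,d=imaging.snapshot("wrist"); q,d=imaging.snapshot("top"); cv2.imwrite("pics/w4.png",np.vstack([cv2.resize(p,(480,300)),cv2.resize(q[75:255,310:490],(480,300))]))
W=cloud(d,imaging.calibration("top"))
m=(abs(W[...,2]-103)<4)&(abs(W[...,0]-599)<60)&(abs(W[...,1]+237)<50); w=W[m]
if len(w): print(len(w),w.mean(0),cv2.minEnclosingCircle(w[:,:2].astype(np.float32)))
E
```

```text
9.3 [ 442.00174052 -192.74026035  180.02089709] [ 4.71358083e-04  3.14135102e+00 -1.79885520e-05] [ 0.22250861 -0.08542334 -0.72224552] 1.0003924367320172
382 [ 607.85808763 -237.17476967  102.82891777] ((617.2074584960938, -242.6306610107422), 44.9890022277832)
```

View pics/w4.png

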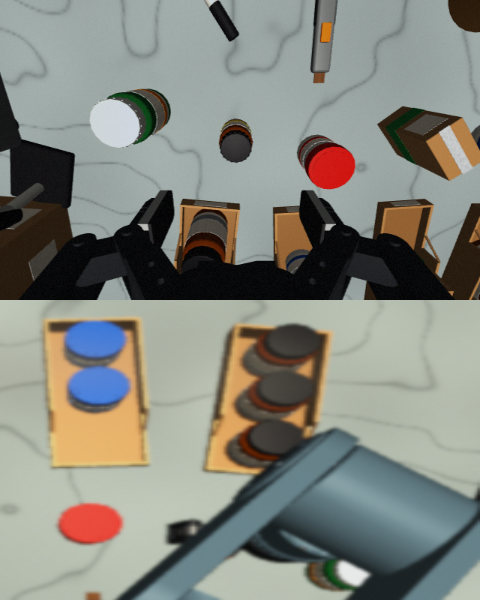

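play_rows(moves=[{"dx": 0.0, "dy": 0.0, "dz": 0.015, "spin": 0.0}, {"dx": 0.0, "dy": 0.0, "dz": 0.045, "spin": 0.0}, {"dx": 0.0, "dy": 0.0, "dz": 0.075, "spin": 0.0}, {"dx": 0.0, "dy": 0.0, "dz": 0.1, "spin": 0.0}, {"dx": 0.0, "dy": 0.0, "dz": 0.125, "spin": 0.0}, {"dx": 0.0, "dy": 0.0, "dz": 0.145, "spin": 0.0}, {"dx": 0.0, "dy": 0.0, "dz": 0.155, "spin": 0.0}, {"dx": 0.0, "dy": 0.0, "dz": 0.159, "spin": 0.0}, {"dx": 0.0, "dy": 0.0, "dz": 0.159, "spin": 0.0}, {"dx": 0.0, "dy": 0.0, "dz": 0.159, "spin": 0.0}], grip=0)

```text
time: 10.4
position: [442.5, -193.1, 22.1]
orientation: [-0.0, 3.14, -0.002]
ft_force: [-0.3, 0.3, -0.8]
opening: 1.001
```

play_rows(moves=[{"dx": 0.0, "dy": 0.0, "dz": 0.0, "spin": 0.0}, {"dx": 0.0, "dy": 0.0, "dz": 0.0, "spin": 0.0}, {"dx": 0.0, "dy": 0.0, "dz": 0.0, "spin": 0.0}, {"dx": 0.0, "dy": 0.0, "dz": 0.0, "spin": 0.0}, {"dx": 0.0, "dy": 0.0, "dz": 0.0, "spin": 0.0}, {"dx": 0.0, "dy": 0.0, "dz": 0.0, "spin": 0.0}, {"dx": 0.0, "dy": 0.0, "dz": 0.0, "spin": 0.0}], grip=1, grip_force=30)

```text
time: 11.1
position: [442.1, -192.9, 22.1]
orientation: [-0.0, 3.141, -0.001]
ft_force: [-1.3, 0.3, 6.5]
opening: 0.501
```

play_rows(moves=[{"dx": 0.0, "dy": 0.0, "dz": -0.005, "spin": 0.0}, {"dx": 0.0, "dy": 0.0, "dz": -0.02, "spin": 0.0}, {"dx": 0.0, "dy": 0.0, "dz": -0.045, "spin": 0.0}, {"dx": 0.0, "dy": 0.0, "dz": -0.07, "spin": 0.0}, {"dx": 0.0, "dy": 0.0, "dz": -0.1, "spin": 0.0}, {"dx": 0.0, "dy": 0.0, "dz": -0.13, "spin": 0.0}, {"dx": 0.0, "dy": 0.0, "dz": -0.145, "spin": 0.0}, {"dx": 0.0, "dy": 0.0, "dz": -0.15, "spin": 0.0}, {"dx": 0.0, "dy": 0.0, "dz": -0.15, "spin": 0.0}])

```text
time: 12.0
position: [441.8, -192.6, 171.7]
orientation: [-0.0, 3.141, -0.001]
ft_force: [-0.1, 0.0, -0.9]
opening: 0.505
```

```bash
python3 - <<'E'
from h import *
s=monitor.get_state();print(s['time'],s['position'],s['orientation'],s['ft_force'],s['opening'])
p,d=imaging.snapshot("wrist"); q,d=imaging.snapshot("scene"); cv2.imwrite("pics/w5.png",np.vstack([cv2.resize(p,(480,300)),cv2.resize(q[120:370,60:460],(480,300))]))
E
```

```text
12.0 [ 441.80026343 -192.62224604  171.65969963] [-5.51857883e-05  3.14075053e+00 -9.76965203e-04] [-0.10927668  0.0189413  -0.92595478] 0.5046572051761465
```

View pics/w5.png

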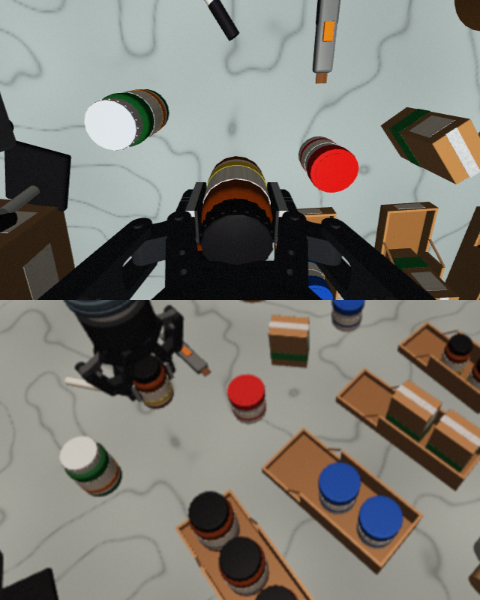

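play_rows(moves=[{"dx": -0.004, "dy": 0.011, "dz": 0.0, "spin": 0.0}, {"dx": -0.012, "dy": 0.033, "dz": 0.0, "spin": 0.0}, {"dx": -0.022, "dy": 0.061, "dz": 0.0, "spin": 0.0}, {"dx": -0.033, "dy": 0.092, "dz": 0.0, "spin": 0.0}, {"dx": -0.044, "dy": 0.123, "dz": 0.0, "spin": 0.0}, {"dx": -0.055, "dy": 0.154, "dz": 0.0, "spin": 0.0}, {"dx": -0.066, "dy": 0.185, "dz": 0.0, "spin": 0.0}, {"dx": -0.077, "dy": 0.216, "dz": 0.0, "spin": 0.0}, {"dx": -0.088, "dy": 0.247, "dz": 0.0, "spin": 0.0}, {"dx": -0.1, "dy": 0.28, "dz": 0.0, "spin": 0.0}])

```text
time: 13.1
position: [541.1, 89.6, 170.0]
orientation: [0.0, -3.139, -0.0]
ft_force: [0.5, -0.7, -0.6]
opening: 0.502
```

play_rows(moves=[{"dx": -0.011, "dy": 0.031, "dz": 0.0, "spin": 0.0}, {"dx": -0.022, "dy": 0.062, "dz": 0.0, "spin": 0.0}, {"dx": -0.033, "dy": 0.093, "dz": 0.0, "spin": 0.0}, {"dx": -0.043, "dy": 0.121, "dz": 0.0, "spin": 0.0}, {"dx": -0.05, "dy": 0.142, "dz": 0.0, "spin": 0.0}, {"dx": -0.0545, "dy": 0.153, "dz": 0.0, "spin": 0.0}, {"dx": -0.055, "dy": 0.155, "dz": 0.0, "spin": 0.0}, {"dx": -0.055, "dy": 0.155, "dz": 0.0, "spin": 0.0}, {"dx": -0.055, "dy": 0.155, "dz": 0.0, "spin": 0.0}])

```text
time: 14.0
position: [596.3, 241.5, 171.0]
orientation: [-0.001, -3.141, 0.001]
ft_force: [-0.2, 0.4, -0.7]
opening: 0.508
```

play_rows(moves=[{"dx": 0.0, "dy": 0.0, "dz": 0.01, "spin": 0.0}, {"dx": 0.0, "dy": 0.0, "dz": 0.03, "spin": 0.0}, {"dx": 0.0, "dy": 0.0, "dz": 0.055, "spin": 0.0}, {"dx": 0.0, "dy": 0.0, "dz": 0.08, "spin": 0.0}, {"dx": 0.0, "dy": 0.0, "dz": 0.1, "spin": 0.0}, {"dx": 0.0, "dy": 0.0, "dz": 0.115, "spin": 0.0}, {"dx": 0.0, "dy": 0.0, "dz": 0.12, "spin": 0.0}, {"dx": 0.0, "dy": 0.0, "dz": 0.12, "spin": 0.0}])

```text
time: 14.8
position: [596.3, 242.0, 50.6]
orientation: [-0.001, -3.14, 0.0]
ft_force: [0.7, -0.9, -0.3]
opening: 0.504
```

```bash
python3 - <<'E'
from h import *
s=monitor.get_state();print(s['time'],s['position'],s['orientation'],s['ft_force'],s['opening'])
p,d=imaging.snapshot("wrist"); q,d=imaging.snapshot("scene"); cv2.imwrite("pics/w6.png",np.vstack([cv2.resize(p,(480,300)),cv2.resize(q[50:250,300:620],(480,300))]))
E
```

```text
14.8 [596.27728576 242.00109001  50.56896092] [-7.03162188e-04 -3.14031757e+00  4.69079988e-04] [ 0.71844187 -0.91714706 -0.28681033] 0.5044572950193356
```

View pics/w6.png

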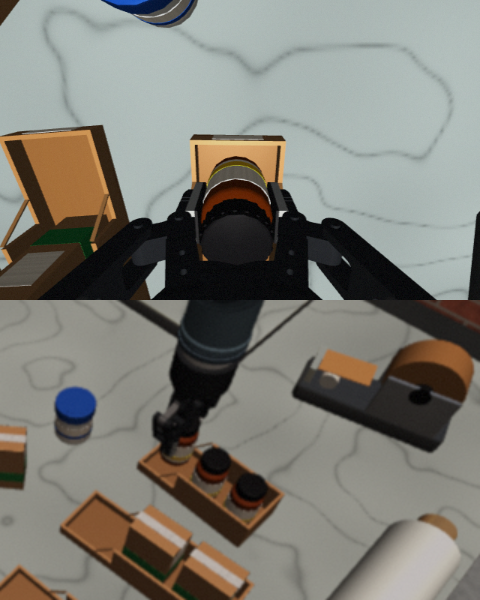

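Aligned with the tray. I'll lower it the last 25 mm.

play_rows(moves=[{"dx": 0.0, "dy": 0.0, "dz": 0.008, "spin": 0.0}, {"dx": 0.0, "dy": 0.0, "dz": 0.015, "spin": 0.0}, {"dx": 0.0, "dy": 0.0, "dz": 0.02, "spin": 0.0}, {"dx": 0.0, "dy": 0.0, "dz": 0.023, "spin": 0.0}, {"dx": 0.0, "dy": 0.0, "dz": 0.025, "spin": 0.0}, {"dx": 0.0, "dy": 0.0, "dz": 0.025, "spin": 0.0}, {"dx": 0.0, "dy": 0.0, "dz": 0.025, "spin": 0.0}])

```text
time: 15.6
position: [596.9, 242.5, 26.3]
orientation: [0.0, 3.141, 0.0]
ft_force: [-0.6, 0.9, -1.4]
opening: 0.502
```

play_rows(moves=[{"dx": 0.0, "dy": 0.0, "dz": 0.0005, "spin": 0.0}, {"dx": 0.0, "dy": 0.0, "dz": 0.0005, "spin": 0.0}])

```text
time: 15.8
position: [596.9, 242.5, 26.1]
orientation: [-0.0, 3.141, 0.0]
ft_force: [-1.4, -0.3, 1.5]
opening: 0.508
```

play_rows(moves=[{"dx": 0.0, "dy": 0.0, "dz": 0.0, "spin": 0.0}, {"dx": 0.0, "dy": 0.0, "dz": 0.0, "spin": 0.0}, {"dx": 0.0, "dy": 0.0, "dz": 0.0, "spin": 0.0}, {"dx": 0.0, "dy": 0.0, "dz": 0.0, "spin": 0.0}, {"dx": 0.0, "dy": 0.0, "dz": 0.0, "spin": 0.0}, {"dx": 0.0, "dy": 0.0, "dz": 0.0, "spin": 0.0}], grip=0)

```text
time: 16.4
position: [596.6, 242.4, 25.8]
orientation: [0.0, -3.142, -0.0]
ft_force: [-0.2, 0.2, 0.4]
opening: 1.001
```

play_rows(moves=[{"dx": 0.0, "dy": 0.0, "dz": -0.01, "spin": 0.0}, {"dx": 0.0, "dy": 0.0, "dz": -0.03, "spin": 0.0}, {"dx": 0.0, "dy": 0.0, "dz": -0.06, "spin": 0.0}, {"dx": 0.0, "dy": 0.0, "dz": -0.09, "spin": 0.0}, {"dx": 0.0, "dy": 0.0, "dz": -0.12, "spin": 0.0}, {"dx": 0.0, "dy": 0.0, "dz": -0.15, "spin": 0.0}, {"dx": 0.0, "dy": 0.0, "dz": -0.155, "spin": 0.0}], grip=0)

```text
time: 17.1
position: [599.3, 243.1, 186.6]
orientation: [-0.0, 3.133, 0.003]
ft_force: [0.2, -0.5, -0.3]
opening: 1.0
```

play_rows(moves=[{"dx": 0.01, "dy": -0.004, "dz": 0.0, "spin": 0.0}, {"dx": 0.034, "dy": -0.013, "dz": 0.0, "spin": 0.0}, {"dx": 0.064, "dy": -0.024, "dz": 0.0, "spin": 0.0}, {"dx": 0.094, "dy": -0.035, "dz": 0.0, "spin": 0.0}, {"dx": 0.12, "dy": -0.045, "dz": 0.0, "spin": 0.0}, {"dx": 0.139, "dy": -0.052, "dz": 0.0, "spin": 0.0}, {"dx": 0.1465, "dy": -0.0545, "dz": 0.0, "spin": 0.0}, {"dx": 0.1465, "dy": -0.0545, "dz": 0.0, "spin": 0.0}, {"dx": 0.1465, "dy": -0.0545, "dz": 0.0, "spin": 0.0}], grip=0)

```text
time: 18.0
position: [451.1, 188.1, 181.0]
orientation: [0.0, 3.141, 0.0]
ft_force: [0.1, 0.2, -0.1]
opening: 1.001
```

```bash
python3 - <<'E'
from h import *
s=monitor.get_state();print(s['time'],s['position'],s['orientation'],s['ft_force'],s['opening'])
p,d=imaging.snapshot("wrist"); q,d=imaging.snapshot("scene"); cv2.imwrite("pics/w7.png",np.vstack([cv2.resize(p,(480,300)),cv2.resize(q[50:300,220:620],(480,300))]))
E
```

```text
18.0 [451.05165835 188.06940339 181.04330331] [3.48964914e-04 3.14051933e+00 3.16854611e-04] [ 0.14704778  0.23537614 -0.13952878] 1.0007399511827682
```

View pics/w7.png

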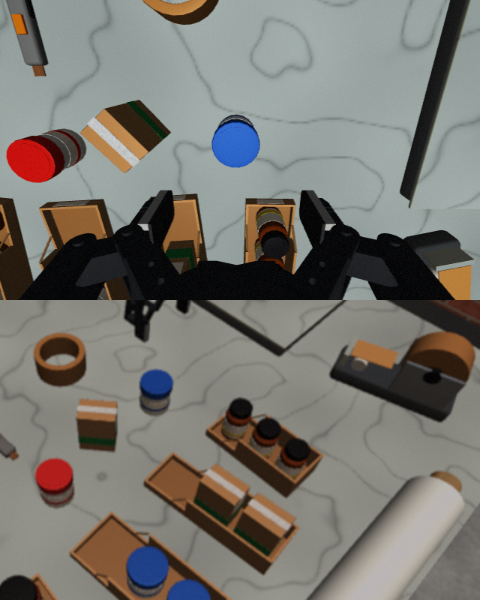

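play_rows(moves=[{"dx": 0.0, "dy": 0.0, "dz": 0.015, "spin": 0.0}, {"dx": 0.0, "dy": 0.0, "dz": 0.045, "spin": 0.0}, {"dx": 0.0, "dy": 0.0, "dz": 0.075, "spin": 0.0}, {"dx": 0.0, "dy": 0.0, "dz": 0.1, "spin": 0.0}, {"dx": 0.0, "dy": 0.0, "dz": 0.12, "spin": 0.0}, {"dx": 0.0, "dy": 0.0, "dz": 0.137, "spin": 0.0}, {"dx": 0.0, "dy": 0.0, "dz": 0.144, "spin": 0.0}, {"dx": 0.0, "dy": 0.0, "dz": 0.146, "spin": 0.0}, {"dx": 0.0, "dy": 0.0, "dz": 0.146, "spin": 0.0}, {"dx": 0.0, "dy": 0.0, "dz": 0.146, "spin": 0.0}], grip=0)

```text
time: 19.1
position: [451.1, 188.1, 35.6]
orientation: [-0.0, 3.14, 0.0]
ft_force: [-0.4, -0.2, 0.5]
opening: 1.002
```

play_rows(moves=[{"dx": 0.0, "dy": 0.0, "dz": 0.0, "spin": 0.0}, {"dx": 0.0, "dy": 0.0, "dz": 0.0, "spin": 0.0}, {"dx": 0.0, "dy": 0.0, "dz": 0.0, "spin": 0.0}, {"dx": 0.0, "dy": 0.0, "dz": 0.0, "spin": 0.0}, {"dx": 0.0, "dy": 0.0, "dz": 0.0, "spin": 0.0}, {"dx": 0.0, "dy": 0.0, "dz": 0.0, "spin": 0.0}], grip=1, grip_force=30)

```text
time: 19.7
position: [450.8, 187.9, 35.7]
orientation: [-0.0, 3.14, -0.0]
ft_force: [-1.7, -1.2, 5.2]
opening: 0.693
```

play_rows(moves=[{"dx": 0.0, "dy": 0.0, "dz": -0.005, "spin": 0.0}, {"dx": 0.0, "dy": 0.0, "dz": -0.02, "spin": 0.0}, {"dx": 0.0, "dy": 0.0, "dz": -0.045, "spin": 0.0}, {"dx": 0.0, "dy": 0.0, "dz": -0.07, "spin": 0.0}, {"dx": 0.0, "dy": 0.0, "dz": -0.1, "spin": 0.0}, {"dx": 0.0, "dy": 0.0, "dz": -0.13, "spin": 0.0}, {"dx": 0.0, "dy": 0.0, "dz": -0.145, "spin": 0.0}, {"dx": 0.0, "dy": 0.0, "dz": -0.15, "spin": 0.0}, {"dx": 0.0, "dy": 0.0, "dz": -0.15, "spin": 0.0}])

```text
time: 20.6
position: [450.2, 188.0, 185.1]
orientation: [-0.0, 3.141, 0.0]
ft_force: [-0.5, 1.2, -2.4]
opening: 0.693
```

```bash
python3 - <<'E'
from h import *
s=monitor.get_state();print(s['time'],s['position'],s['orientation'],s['ft_force'],s['opening'])
p,d=imaging.snapshot("wrist"); q,d=imaging.snapshot("scene"); cv2.imwrite("pics/w8.png",np.vstack([cv2.resize(p,(480,300)),cv2.resize(q[50:300,220:620],(480,300))]))
E
```

```text
20.6 [450.24709549 187.99302354 185.14402375] [-6.98227736e-05  3.14065379e+00  2.81393797e-04] [-0.50126445  1.15649686 -2.39474231] 0.6925315703984497
```

View pics/w8.png

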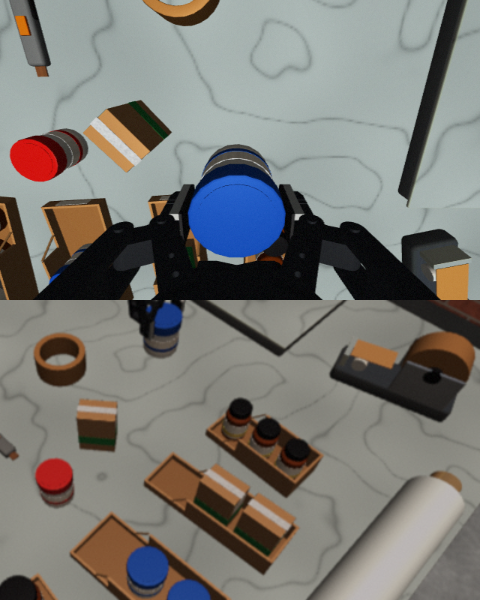

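play_rows(moves=[{"dx": -0.007, "dy": -0.012, "dz": 0.0, "spin": 0.0}, {"dx": -0.022, "dy": -0.037, "dz": 0.0, "spin": 0.0}, {"dx": -0.042, "dy": -0.07, "dz": 0.0, "spin": 0.0}, {"dx": -0.063, "dy": -0.106, "dz": 0.0, "spin": 0.0}, {"dx": -0.085, "dy": -0.144, "dz": 0.0, "spin": 0.0}, {"dx": -0.107, "dy": -0.181, "dz": 0.0, "spin": 0.0}, {"dx": -0.128, "dy": -0.216, "dz": 0.0, "spin": 0.0}, {"dx": -0.145, "dy": -0.245, "dz": 0.0, "spin": 0.0}, {"dx": -0.155, "dy": -0.262, "dz": 0.0, "spin": 0.0}, {"dx": -0.158, "dy": -0.267, "dz": 0.0, "spin": 0.0}])

```text
time: 21.7
position: [608.4, -82.2, 183.2]
orientation: [-0.005, -3.14, 0.0]
ft_force: [-0.9, -0.1, -2.0]
opening: 0.694
```

play_rows(moves=[{"dx": 0.0, "dy": 0.0, "dz": 0.0, "spin": 0.0}, {"dx": 0.0, "dy": 0.0, "dz": 0.01, "spin": 0.0}, {"dx": 0.0, "dy": 0.0, "dz": 0.03, "spin": 0.0}, {"dx": 0.0, "dy": 0.0, "dz": 0.055, "spin": 0.0}, {"dx": 0.0, "dy": 0.0, "dz": 0.08, "spin": 0.0}, {"dx": 0.0, "dy": 0.0, "dz": 0.1, "spin": 0.0}, {"dx": 0.0, "dy": 0.0, "dz": 0.115, "spin": 0.0}, {"dx": 0.0, "dy": 0.0, "dz": 0.12, "spin": 0.0}, {"dx": 0.0, "dy": 0.0, "dz": 0.12, "spin": 0.0}])

```text
time: 22.6
position: [607.6, -78.3, 64.1]
orientation: [0.001, -3.14, -0.001]
ft_force: [1.2, 0.9, -2.6]
opening: 0.691
```

```bash
python3 - <<'E'
from h import *
s=monitor.get_state();print(s['time'],s['position'],s['orientation'],s['ft_force'],s['opening'])
p,d=imaging.snapshot("wrist"); q,d=imaging.snapshot("scene"); cv2.imwrite("pics/w9.png",np.vstack([cv2.resize(p,(480,300)),cv2.resize(q[150:400,180:580],(480,300))]))
E
```

```text
22.6 [607.55924364 -78.33707549  64.07664201] [ 1.21716885e-03 -3.14021079e+00 -7.50362207e-04] [ 1.18435343  0.93060447 -2.58494282] 0.6912077530544906
```

View pics/w9.png

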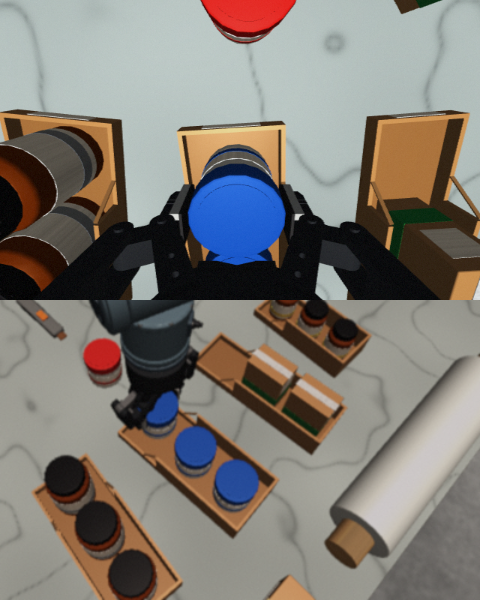

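play_rows(moves=[{"dx": 0.0, "dy": 0.0, "dz": 0.008, "spin": 0.0}, {"dx": 0.0, "dy": 0.0, "dz": 0.015, "spin": 0.0}, {"dx": 0.0, "dy": 0.0, "dz": 0.02, "spin": 0.0}, {"dx": 0.0, "dy": 0.0, "dz": 0.023, "spin": 0.0}, {"dx": 0.0, "dy": 0.0, "dz": 0.025, "spin": 0.0}, {"dx": 0.0, "dy": 0.0, "dz": 0.0255, "spin": 0.0}, {"dx": 0.0, "dy": 0.0, "dz": 0.0255, "spin": 0.0}, {"dx": 0.0, "dy": 0.0, "dz": 0.0255, "spin": 0.0}])

```text
time: 23.5
position: [608.1, -79.0, 39.9]
orientation: [0.0, -3.141, -0.0]
ft_force: [-4.2, 0.9, 5.4]
opening: 0.692
```

play_rows(moves=[{"dx": 0.0, "dy": 0.0, "dz": 0.0, "spin": 0.0}, {"dx": 0.0, "dy": 0.0, "dz": 0.0, "spin": 0.0}, {"dx": 0.0, "dy": 0.0, "dz": 0.0, "spin": 0.0}, {"dx": 0.0, "dy": 0.0, "dz": 0.0, "spin": 0.0}, {"dx": 0.0, "dy": 0.0, "dz": 0.0, "spin": 0.0}, {"dx": 0.0, "dy": 0.0, "dz": 0.0, "spin": 0.0}], grip=0)

```text
time: 24.1
position: [608.2, -79.1, 39.2]
orientation: [-0.0, -3.142, -0.0]
ft_force: [0.5, 0.4, -0.6]
opening: 1.001
```

play_rows(moves=[{"dx": 0.0, "dy": 0.0, "dz": -0.01, "spin": 0.0}, {"dx": 0.0, "dy": 0.0, "dz": -0.03, "spin": 0.0}, {"dx": 0.0, "dy": 0.0, "dz": -0.06, "spin": 0.0}, {"dx": 0.0, "dy": 0.0, "dz": -0.09, "spin": 0.0}, {"dx": 0.0, "dy": 0.0, "dz": -0.12, "spin": 0.0}, {"dx": 0.0, "dy": 0.0, "dz": -0.145, "spin": 0.0}, {"dx": 0.0, "dy": 0.0, "dz": -0.151, "spin": 0.0}], grip=0)

```text
time: 24.8
position: [610.2, -79.7, 194.9]
orientation: [-0.0, 3.135, -0.004]
ft_force: [-0.3, 0.4, 0.8]
opening: 1.002
```

play_rows(moves=[{"dx": 0.008, "dy": 0.006, "dz": 0.0, "spin": -0.04}, {"dx": 0.027, "dy": 0.021, "dz": 0.0, "spin": -0.12}, {"dx": 0.052, "dy": 0.041, "dz": 0.0, "spin": -0.22}, {"dx": 0.078, "dy": 0.061, "dz": 0.0, "spin": -0.33}, {"dx": 0.104, "dy": 0.082, "dz": 0.0, "spin": -0.44}, {"dx": 0.13, "dy": 0.102, "dz": 0.0, "spin": -0.55}, {"dx": 0.152, "dy": 0.12, "dz": 0.0, "spin": -0.64}, {"dx": 0.165, "dy": 0.13, "dz": 0.0, "spin": -0.69}, {"dx": 0.169, "dy": 0.133, "dz": 0.0, "spin": -0.706}, {"dx": 0.169, "dy": 0.133, "dz": 0.0, "spin": -0.706}], grip=0)

```text
time: 25.8
position: [438.8, 54.2, 190.0]
orientation: [1.086, -2.948, 0.0]
ft_force: [0.2, 0.3, 0.1]
opening: 0.995
```

play_rows(moves=[{"dx": 0.0, "dy": 0.0, "dz": 0.0, "spin": 0.0}, {"dx": 0.0, "dy": 0.0, "dz": 0.0, "spin": 0.0}])

```text
time: 26.0
position: [439.8, 53.3, 190.3]
orientation: [-1.084, 2.949, -0.0]
ft_force: [0.8, -0.5, -0.0]
opening: 0.995
```

```bash
python3 - <<'E'
from h import *
s=monitor.get_state();print(s['time'],s['position'],s['orientation'],s['ft_force'],s['opening'],s['joint_positions'])
o=s['orientation']; print("H",np.degrees(2*np.arctan2(o[1],o[0])-np.pi/2)%360)
c=imaging.calibration("wrist")
p,d=imaging.snapshot("wrist"); q,_=imaging.snapshot("scene"); cv2.imwrite("pics/w10.png",np.vstack([cv2.resize(p,(480,300)),cv2.resize(q[50:300,180:580],(480,300))]))
W=cloud(d,c); m=(abs(W[...,2]-90)<4)&(np.hypot(W[...,0]-439,W[...,1]-54)<50)
w=W[m]; print(len(w),w.mean(0),cv2.minAreaRect(w[:,:2].astype(np.float32)))
E
```

```text
26.0 [439.84647107  53.32216164 190.27201519] [-1.08391409e+00  2.94862418e+00 -3.24980742e-04] [ 0.7647691  -0.53400249 -0.02353888] 0.9954792637946798 [-1.48354703e-01 -8.09974453e-02  1.96743726e+00 -1.62817801e-04
  1.25500467e+00 -2.42363492e+00]
H 130.36685019763968
3367 [439.82362314  51.15928867  89.81824114] ((440.9906005859375, 52.18999481201172), (66.15499114990234, 42.07529830932617), 40.343116760253906)
```

View pics/w10.png

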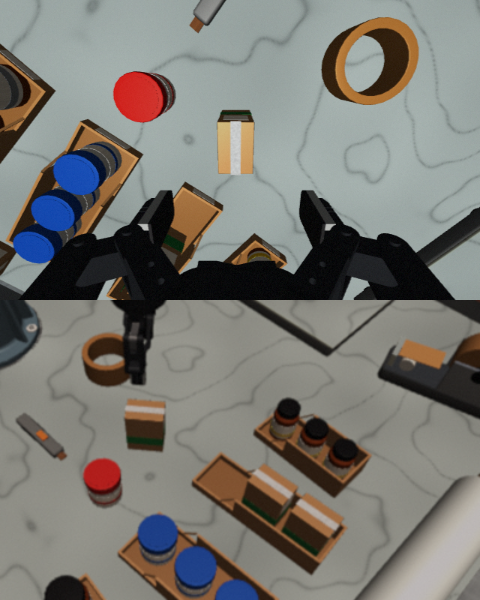

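Picture w10 shows the carton centred between the fingers, at about (235,145) in the wrist half. The tape runs square to the jaws. The measured position is (440,53) with a yaw of 40.3°, which agrees with the top view. Next I descend and grip it.

play_rows(moves=[{"dx": 0.0, "dy": 0.0, "dz": 0.015, "spin": 0.0}, {"dx": 0.0, "dy": 0.0, "dz": 0.045, "spin": 0.0}, {"dx": 0.0, "dy": 0.0, "dz": 0.075, "spin": 0.0}, {"dx": 0.0, "dy": 0.0, "dz": 0.1, "spin": 0.0}, {"dx": 0.0, "dy": 0.0, "dz": 0.12, "spin": 0.0}, {"dx": 0.0, "dy": 0.0, "dz": 0.136, "spin": 0.0}, {"dx": 0.0, "dy": 0.0, "dz": 0.143, "spin": 0.0}, {"dx": 0.0, "dy": 0.0, "dz": 0.145, "spin": 0.0}, {"dx": 0.0, "dy": 0.0, "dz": 0.145, "spin": 0.0}, {"dx": 0.0, "dy": 0.0, "dz": 0.145, "spin": 0.0}], grip=0)

```text
time: 27.1
position: [440.0, 53.8, 46.1]
orientation: [-1.085, 2.947, -0.001]
ft_force: [-1.5, -0.4, 0.1]
opening: 1.001
```

play_rows(moves=[{"dx": 0.0, "dy": 0.0, "dz": 0.0, "spin": 0.0}, {"dx": 0.0, "dy": 0.0, "dz": 0.0, "spin": 0.0}, {"dx": 0.0, "dy": 0.0, "dz": 0.0, "spin": 0.0}, {"dx": 0.0, "dy": 0.0, "dz": 0.0, "spin": 0.0}, {"dx": 0.0, "dy": 0.0, "dz": 0.0, "spin": 0.0}, {"dx": 0.0, "dy": 0.0, "dz": 0.0, "spin": 0.0}, {"dx": 0.0, "dy": 0.0, "dz": 0.0, "spin": 0.0}], grip=1, grip_force=30)

```text
time: 27.8
position: [439.6, 53.8, 45.7]
orientation: [-1.086, 2.947, -0.001]
ft_force: [-0.5, -1.0, 6.5]
opening: 0.489
```

play_rows(moves=[{"dx": 0.0, "dy": 0.0, "dz": -0.005, "spin": 0.0}, {"dx": 0.0, "dy": 0.0, "dz": -0.02, "spin": 0.0}, {"dx": 0.0, "dy": 0.0, "dz": -0.045, "spin": 0.0}, {"dx": 0.0, "dy": 0.0, "dz": -0.07, "spin": 0.0}, {"dx": 0.0, "dy": 0.0, "dz": -0.1, "spin": 0.0}, {"dx": 0.0, "dy": 0.0, "dz": -0.13, "spin": 0.0}, {"dx": 0.0, "dy": 0.0, "dz": -0.145, "spin": 0.0}, {"dx": 0.0, "dy": 0.0, "dz": -0.15, "spin": 0.0}, {"dx": 0.0, "dy": 0.0, "dz": -0.15, "spin": 0.0}])

```text
time: 28.7
position: [439.1, 54.0, 195.3]
orientation: [-1.086, 2.948, -0.0]
ft_force: [-0.2, -0.5, -2.1]
opening: 0.487
```

```bash
python3 - <<'E'
from h import *
s=monitor.get_state();print(s['time'],s['position'],s['orientation'],s['ft_force'],s['opening'])
o=s['orientation']; print("H",np.degrees(2*np.arctan2(o[1],o[0])-np.pi/2)%360)
c=imaging.calibration("wrist")
p,d=imaging.snapshot("wrist"); q,_=imaging.snapshot("scene"); cv2.imwrite("pics/w11.png",np.vstack([cv2.resize(p,(480,300)),cv2.resize(q[50:300,180:580],(480,300))]))
print(np.round(c['T'][:3,:3],3).tolist())
# move vector to tray C in tool axes
H=np.radians(130.46); y=np.array([np.cos(H),np.sin(H)]); x=np.array([-np.sin(H),np.cos(H)])  # x = y x (-z)
D=np.array([601.4,87.4])-np.array([439.,54.])
x=np.array([-y[1],y[0]]); print("dx",x@D,"dy",y@D, "spin",-( (90+4.77)-130.46)*np.pi/180)
E
```

```text
28.7 [439.06086659  54.00989895 195.32258397] [-1.08606834e+00  2.94755657e+00 -1.77216768e-04] [-0.1521235  -0.53620433 -2.10522987] 0.4870995684152901
H 130.4540472330272
[[-0.648, 0.723, 0.24], [0.762, 0.615, 0.204], [-0.0, 0.315, -0.949]]
dx -145.23735960598705 dy -79.97142848968747 spin 0.6229080100367764
```

View pics/w11.png

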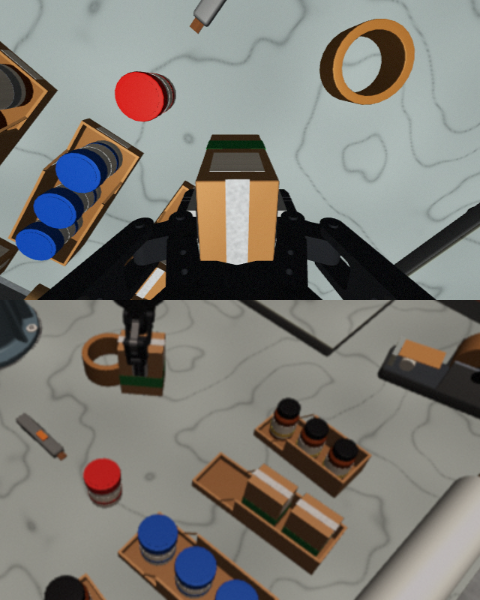

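Carton is held straight. Next: over to its tray, turning 0.623 rad on the way.

play_rows(moves=[{"dx": -0.006, "dy": -0.003, "dz": 0.0, "spin": 0.026}, {"dx": -0.02, "dy": -0.011, "dz": 0.0, "spin": 0.086}, {"dx": -0.04, "dy": -0.022, "dz": 0.0, "spin": 0.172}, {"dx": -0.062, "dy": -0.034, "dz": 0.0, "spin": 0.266}, {"dx": -0.084, "dy": -0.046, "dz": 0.0, "spin": 0.36}, {"dx": -0.106, "dy": -0.058, "dz": 0.0, "spin": 0.455}, {"dx": -0.125, "dy": -0.069, "dz": 0.0, "spin": 0.536}, {"dx": -0.138, "dy": -0.076, "dz": 0.0, "spin": 0.592}, {"dx": -0.145, "dy": -0.08, "dz": 0.0, "spin": 0.623}, {"dx": -0.145, "dy": -0.08, "dz": 0.0, "spin": 0.623}])

```text
time: 29.8
position: [601.2, 87.3, 193.0]
orientation: [0.13, -3.136, -0.001]
ft_force: [0.3, 0.7, -1.9]
opening: 0.489
```

play_rows(moves=[{"dx": 0.0, "dy": 0.0, "dz": 0.0, "spin": 0.0}, {"dx": 0.0, "dy": 0.0, "dz": 0.01, "spin": 0.0}, {"dx": 0.0, "dy": 0.0, "dz": 0.03, "spin": 0.0}, {"dx": 0.0, "dy": 0.0, "dz": 0.055, "spin": 0.0}, {"dx": 0.0, "dy": 0.0, "dz": 0.08, "spin": 0.0}, {"dx": 0.0, "dy": 0.0, "dz": 0.1, "spin": 0.0}, {"dx": 0.0, "dy": 0.0, "dz": 0.115, "spin": 0.0}, {"dx": 0.0, "dy": 0.0, "dz": 0.12, "spin": 0.0}, {"dx": 0.0, "dy": 0.0, "dz": 0.12, "spin": 0.0}, {"dx": 0.0, "dy": 0.0, "dz": 0.12, "spin": 0.0}])

```text
time: 30.8
position: [602.1, 87.1, 76.3]
orientation: [-0.13, 3.137, -0.0]
ft_force: [0.1, 0.6, -1.2]
opening: 0.487
```

```bash
python3 - <<'E'
from h import *
s=monitor.get_state();print(s['time'],s['position'],s['orientation'],s['ft_force'],s['opening'])
o=s['orientation']; print("H",np.degrees(2*np.arctan2(o[1],o[0])-np.pi/2)%360)
p,d=imaging.snapshot("wrist"); q,_=imaging.snapshot("scene"); cv2.imwrite("pics/w12.png",np.vstack([cv2.resize(p,(480,300)),cv2.resize(q[100:300,280:600],(480,300))]))
E
```

```text
30.8 [602.12944894  87.07011002  76.255697  ] [-1.30388389e-01  3.13728908e+00 -2.62427775e-04] [ 0.05552402  0.64633746 -1.19274068] 0.4874467586551405
H 94.75978289043515
```

View pics/w12.png

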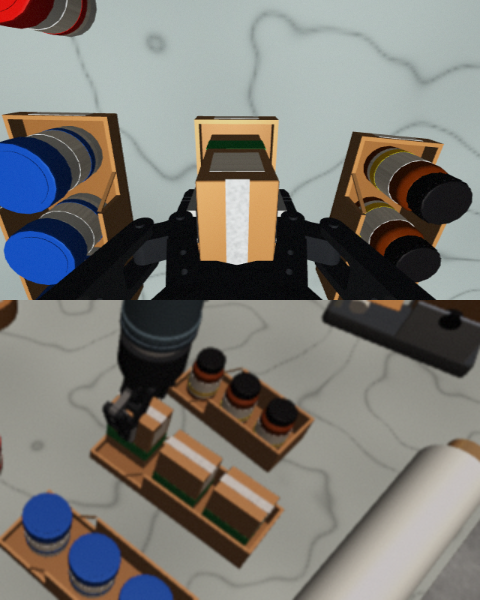

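play_rows(moves=[{"dx": 0.0, "dy": 0.0, "dz": 0.008, "spin": 0.0}, {"dx": 0.0, "dy": 0.0, "dz": 0.015, "spin": 0.0}, {"dx": 0.0, "dy": 0.0, "dz": 0.02, "spin": 0.0}, {"dx": 0.0, "dy": 0.0, "dz": 0.023, "spin": 0.0}, {"dx": 0.0, "dy": 0.0, "dz": 0.025, "spin": 0.0}, {"dx": 0.0, "dy": 0.0, "dz": 0.0255, "spin": 0.0}, {"dx": 0.0, "dy": 0.0, "dz": 0.0255, "spin": 0.0}, {"dx": 0.0, "dy": 0.0, "dz": 0.0255, "spin": 0.0}])

```text
time: 31.7
position: [601.6, 87.1, 49.9]
orientation: [-0.13, 3.138, -0.0]
ft_force: [-0.6, 0.0, -1.2]
opening: 0.494
```

play_rows(moves=[{"dx": 0.0, "dy": 0.0, "dz": 0.0, "spin": 0.0}, {"dx": 0.0, "dy": 0.0, "dz": 0.0, "spin": 0.0}, {"dx": 0.0, "dy": 0.0, "dz": 0.0, "spin": 0.0}, {"dx": 0.0, "dy": 0.0, "dz": 0.0, "spin": 0.0}, {"dx": 0.0, "dy": 0.0, "dz": 0.0, "spin": 0.0}, {"dx": 0.0, "dy": 0.0, "dz": 0.0, "spin": 0.0}], grip=0)

```text
time: 32.3
position: [601.4, 87.1, 49.8]
orientation: [-0.13, 3.139, -0.0]
ft_force: [-0.3, -0.4, 0.0]
opening: 1.0
```

play_rows(moves=[{"dx": 0.0, "dy": 0.0, "dz": -0.01, "spin": 0.0}, {"dx": 0.0, "dy": 0.0, "dz": -0.03, "spin": 0.0}, {"dx": 0.0, "dy": 0.0, "dz": -0.06, "spin": 0.0}, {"dx": 0.0, "dy": 0.0, "dz": -0.09, "spin": 0.0}, {"dx": 0.0, "dy": 0.0, "dz": -0.12, "spin": 0.0}, {"dx": 0.0, "dy": 0.0, "dz": -0.15, "spin": 0.0}, {"dx": 0.0, "dy": 0.0, "dz": -0.16, "spin": 0.0}], grip=0)

```text
time: 33.0
position: [603.4, 87.1, 214.5]
orientation: [-0.13, 3.132, -0.001]
ft_force: [2.4, -0.3, 0.3]
opening: 0.999
```

play_rows(moves=[{"dx": 0.03, "dy": 0.02, "dz": 0.0, "spin": 0.0}, {"dx": 0.06, "dy": 0.045, "dz": 0.0, "spin": 0.0}, {"dx": 0.09, "dy": 0.075, "dz": 0.0, "spin": 0.0}, {"dx": 0.12, "dy": 0.105, "dz": 0.0, "spin": 0.0}, {"dx": 0.145, "dy": 0.135, "dz": 0.0, "spin": 0.0}, {"dx": 0.17, "dy": 0.165, "dz": 0.0, "spin": 0.0}, {"dx": 0.19, "dy": 0.195, "dz": 0.0, "spin": 0.0}, {"dx": 0.21, "dy": 0.22, "dz": 0.0, "spin": 0.0}, {"dx": 0.22, "dy": 0.24, "dz": 0.0, "spin": 0.0}, {"dx": 0.22, "dy": 0.245, "dz": 0.0, "spin": 0.0}], grip=0)

```text
time: 34.0
position: [359.9, 314.4, 209.3]
orientation: [0.135, -3.138, -0.0]
ft_force: [-0.1, 0.2, -0.5]
opening: 0.999
```

```bash
python3 - <<'E'
from h import *
from scipy.spatial import cKDTree
s=monitor.get_state();print(s['time'],s['position'],s['ft_force'],s['opening'])
p,d=imaging.snapshot("top"); q,_=imaging.snapshot("scene"); cv2.imwrite("pics/end.png",np.vstack([p[60:260,150:550],q[50:400,60:520][:,:400]])); cv2.imwrite("pics/end.png",np.vstack([cv2.resize(p[60:260,150:550],(600,300)),cv2.resize(q[20:340,80:560],(450,300),).copy() if 0 else cv2.resize(q[20:,60:620],(600,300))]))
W=cloud(d,imaging.calibration("top"))
for n,h,r,org,yaw in [("small",78,19,(596.7,242.7),-.0095),("carton",94,36,(601.4,87.4),.0832),("blue",70,30,(608,-78.7),.0605),("big",104,26,(599.5,-237.5),-.1007),("red",66,30,(471.2,-70.3),0),("green",99,26,(406.6,-316.4),0)]:
    m=(abs(W[...,2]-h)<4)&(np.hypot(W[...,0]-org[0],W[...,1]-org[1])<r+5); w=W[m]
    R=np.array([[np.cos(yaw),np.sin(yaw)],[-np.sin(yaw),np.cos(yaw)]])
    l=(w[:,:2]-org)@R.T
    print(n,len(w),"z",np.median(w[:,2]).round(1),"local mean",l.mean(0).round(1),"circ",np.round(cv2.minEnclosingCircle(l.astype(np.float32))[0],1),cv2.minAreaRect(l.astype(np.float32)) if n=="carton" else "")
E
```

```text
34.0 [359.92647785 314.37743389 209.25674428] [-0.14138469  0.17445821 -0.53519968] 0.9989920335052352
small 175 z 77.6 local mean [-1.1  0.3] circ [-0.9  0.7] 
carton 429 z 93.5 local mean [-2.1  0. ] circ [-2.5 -0.7] ((-1.5491561889648438, 0.11005020141601562), (64.92566680908203, 41.997779846191406), 0.37007954716682434)
blue 409 z 69.4 local mean [-0.7  1.2] circ [-0.3  1.3] 
big 316 z 103.0 local mean [-0.7  1.5] circ [-0.8  0.5] 
red 420 z 65.4 local mean [0.1 0. ] circ [ 0.2 -0. ] 
green 355 z 98.8 local mean [-0.   0.2] circ [-0. -0.]
```

View pics/end.png

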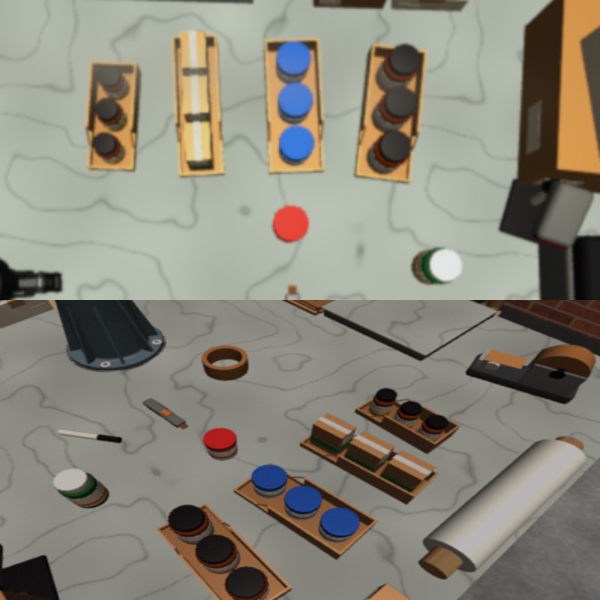

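The last picture shows all four pieces upright in their own front places. Each is within about 2.5 mm of centre, and both bystanders are where they started. I'm handing in.

```bash
python3 -c "
from plant import ctrl
print(ctrl.hand_in())"
```

```text
the job is handed in; nothing more can be done
None
```

All four returned pieces are back in the empty front places of their own trays, and I handed the job in at about 34 s of the 109 s allowed. Nothing was dropped or knocked over that I could see. The hand-in reports no verdict.

My last check was a top-view depth measurement, backed by a look at the scene picture:

| Piece | Offset from centre of place | Other readings |
|---|---|---|
| Large amber jar | about 1.5 mm | top at 103.0 mm (nominal 104) |
| Small amber jar | about 1 mm | top at 77.6 mm (nominal 78) |
| Blue-lidded tub | about 1.5 mm | top at 69.4 mm (nominal 70) |
| Carton | about 2 mm | top at 93.5 mm (nominal 94), long side within 0.4° of the tray |

- **Resting on the tray floor:** the top heights are 0.4 to 1.0 mm under nominal for a piece standing upright on the floor. The top view read untouched things low by about the same.
- **Bystanders:** the red-lidded tub and the green jar moved less than 0.5 mm.
- **Gripper:** it was open and clear of everything at hand-in.
- **Failed or disagreeing checks:** an early measurement of the placed large jar read about 8 mm off, because points from the jar behind it were mixed in; the final check replaced it. One waiting call was also refused for its format, and no time passed in it.

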